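# Stack the empty parts tray on the tray of nuts, turned end for end

## Robot

A 6-joint arm with a two-finger parallel gripper is mounted at the origin on the work surface; the furniture and walls round the work are solid. World frame = base frame: x ahead of the robot, y to its left, z up, the work surface at z = 0. Lengths are in m, angles in rad, forces in N, time in s.
With the tool pointing down it reaches from about 0.275 to 1 m from the base axis. Payload 8.4 kg.
Tool frame: the origin (TCP) lies at the very end of the fingers, on their centre line; the grasp point (between the pads) lies robot.pinch_z behind it (robot.pinch_z is the distance from the TCP to the grasp point, in m); z points along the fingers, x is the direction in which the jaws open and shut, and the axes are right-handed (so a half turn about z gives the same grasp; the last joint's range is limited). The gripper opens to 85 mm and grips with 20 to 120 N. Pads are 22 mm wide; open, the fingers measure 114 mm over their backs; the gripper's body (76 mm by 85 mm) begins 54 mm behind the grasp point. The pads swing forward as they close: fully open they stand 13 mm farther back than shut.
Start: joints at [-1.261, 0.353, 1.633, -0, 1.155, -0.002], TCP at [0.192, -0.595, 0.231] pointing down, gripper open.
Joint ranges: [-2.63, 2.63], [-0.92, 2.1], [0.06, 2.66], [-1.3, 4.44], [0, 2.69], [-3.02, 3.02]. Speed limits (rad/s): [2.22, 2.22, 2.79, 3.14, 3.14, 3.14].

## Interface

Orientations are given as a unit quaternion [x, y, z, w].
In Python, from bench import robot gives the robot as it stands. Calls block until the motion is done:
- robot.move_to(position, orientation): joint-space move of the TCP to a pose.
- robot.move_straight(position, rot=None, vel=0.15, f_stop=None): straight line of the TCP; rot=None keeps the orientation; vel is the mean speed in m/s. With f_stop (N) it stops when the force on the tool has changed by that much, and returns True; else False.
- robot.movej(angles): joint-space move.
- robot.grip(opening, grip_force=None): opening from 0.0 (shut) to 1.0 (fully open); grip_force is the grip in N (None keeps the last); returns when the fingers have stopped.
- robot.hold(seconds).
- robot.ik(position, orientation): joint angles nearest the present ones, or None.
- robot.sense(): the state.
- robot.capture(name): name is "scene" or "top"; returns the picture (420x560x3 uint8, red, green, blue); there is no depth.
- robot.camera_model(name): a dict with "fov_y" (degrees; the focal length in pixels is half the picture's height over the tangent of half this angle, whatever the lens; pixels are square), "cx", "cy" (the principal point, pixels), "view" (4x4, takes a point from world to camera coordinates). Camera axes: x right, y up, looking along -z (the intrinsics and any distortion apply to the point x, -y, -z); pixel columns grow to the right and rows downward; lengths in m; the calibration is good to about 2 mm. A picture is of the moment at which its call begins. camera_model takes no time and is no camera call.
A pose or a line that the arm cannot do raises robot.PlanningError and nothing moves.
- robot.hand_in(): hands the job in, once; it reports no verdict.
The state is a dict: "clock": time; "joints": joint angles; "dq": joint speeds; "effort": joint torques, N m; "eef_pos": TCP position; "ee_rot": TCP orientation; "wrist_force": force on the tool from outside, world axes, zero at the start; "moment": the same for the moment, N m; "opening": opening from 0.0 (shut) to 1.0 (fully open).
Only numpy, scipy, OpenCV 4.12 (cv2) and the standard library are available. Lean on these libraries where they do the work, as an engineer would, in place of code of your own. Each camera call takes 0.05 s, during which the arm holds its last target. There are 200 camera calls.

## Task

Lift the empty grey stack-and-nest tray by its grip bar, turn it so that its scooped front points the opposite way to the front of the matching tray with the nuts in it, and set it centred on top, so that it stands level on that tray's rim lugs instead of nesting down inside it. Leave the tray of nuts where it stands, and let go.

Things in the scene. Friction and masses are not known exactly. Their poses are not given: they have to be found in the camera images.
- empty_tray: Empty grey tray, 0.22 kg, 150 (own x) x 130 x 60 mm high, base 125 x 105. Its +x end, the front, has a 70 mm wide scoop cut down to z 30. Grip bar along x in its middle: 60 long, 16 thick (y), straight sides z 17 to top 42, wider foot below. Pinch it across y with tips at z 18-25, opened at most 45 mm to clear the rim lugs. Origin: centre of underside, z up.
- full_tray: Same tray with 3 nuts on its floor, about 0.6 kg; same axes and origin. Lugs 12 mm long, tops at z 54, reach in from the long walls to |y| 40 at x +45 and -25. Facing alike, they enter pockets in the upper tray's underside and it nests, base 32 mm above this base; turned 180 deg they carry it, base 54 mm above this base, 6 mm inside the rim with 9 mm play each way.
- empty_tray_front (a point): Middle of the empty tray's scooped front: 75 mm along that tray's own +x from its origin, 30 mm up. When stacked it lies on the -x side of the tray of nuts.

How it is judged:
At the end, for the whole second after the job is handed in: Empty tray at rest on the nut tray's lugs: base 50-58 mm above the other's (nested: 32), centred within 15 mm along each axis, level within 4.5 deg, its front point over 55 mm to the other's -x side and within 30 mm sideways; nut tray level, within 30 mm of its start (z of empty_tray in the frame of full_tray between 0.05 and 0.058 m and x of empty_tray in the frame of full_tray between -0.015 and 0.015 m and y of empty_tray in the frame of full_tray between -0.015 and 0.015 m and x of empty_tray_front in the frame of full_tray below -0.055 m and y of empty_tray_front in the frame of full_tray between -0.03 and 0.03 m and angle between empty_tray's own z axis and vertical below 0.08 rad and angle between full_tray's own z axis and vertical below 0.05 rad and distance of full_tray from where it was at the start of the episode below 0.03 m and height (world z) of full_tray below 0.008 m and linear speed of empty_tray below 0.02 m/s and angular speed of empty_tray below 0.1 rad/s); the robot touches nothing.
It also fails if it takes over 38 s, if anything falls off the work surface, if the arm or the gripper's body presses on something with over 40 N, if the wrist force passes 120 N, or if a joint passes its speed limit or range.

## Working session

There is one attempt and no reset: what is moved stays moved. The work goes in short steps, each a Python script; the robot and the scene stay as the last script left them, time stands still between calls to the robot, and variables do not carry over. Pictures are saved under pics/ and viewed, about 8 in all and at most 12, crops included, and the job is handed in when it is done.

```bash
mkdir -p pics; ls; python3 - <<'E'
from bench import robot
import cv2
for n in("scene","top"):
    cv2.imwrite(f"pics/{n}0.png",robot.capture(n)[:,:,::-1])
    m=robot.camera_model(n);print(n,m)
print(robot.pinch_z,robot.sense())
E
```

```text
pics
scene {'fov_y': 49.5026322273619, 'cx': 276.13062952670697, 'cy': 216.42449267108913, 'view': array([[-0.85576846, -0.51732824,  0.00564226,  0.5309395 ],
       [ 0.34568615, -0.56365471,  0.75019627, -0.22045641],
       [-0.38491743,  0.64394476,  0.66119113, -0.70791404],
       [ 0.        ,  0.        ,  0.        ,  1.        ]])}
top {'fov_y': 55.0117782893333, 'cx': 278.82079180246217, 'cy': 212.95185142622412, 'view': array([[ 0.00740989, -0.99951058,  0.03039218,  0.05664663],
       [ 0.99233867,  0.01109825,  0.12304793, -0.54966986],
       [-0.12332501,  0.02924757,  0.99193524, -0.84058275],
       [ 0.        ,  0.        ,  0.        ,  1.        ]])}
0.0187 {'clock': 0.1, 'joints': array([-1.26137957e+00,  3.53610786e-01,  1.63403296e+00, -1.70397428e-06,
        1.15521588e+00, -2.39501750e-03]), 'dq': array([-0.00098675, -0.00269968, -0.00237663,  0.00112948,  0.00055616,
        0.0008302 ]), 'effort': array([-1.00492209e-03, -6.06361556e+01, -3.42817318e+01,  4.07518337e-05,
        3.81680700e-03, -2.31473997e-06]), 'eef_pos': array([ 0.19161461, -0.59446224,  0.23062831]), 'ee_rot': array([ 8.08326568e-01, -5.88734030e-01, -5.11629214e-04, -3.73551632e-04]), 'wrist_force': array([0.69969158, 0.55423418, 0.40647819]), 'moment': array([ 0.05110864,  0.0185714 , -0.03428776]), 'opening': 0.9994860025099486}
```

View pics/top0.png

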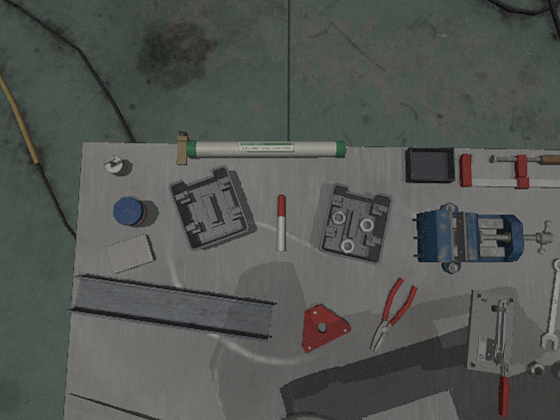

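View pics/scene0.png

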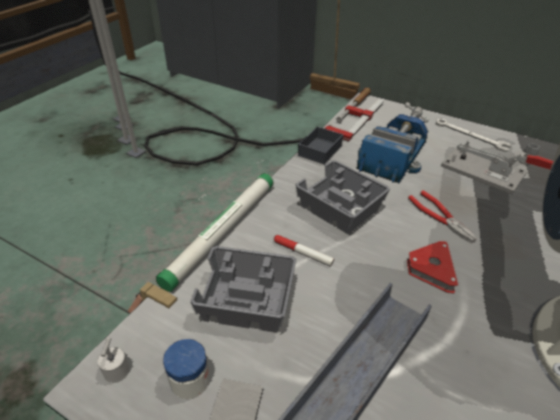

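The top view shows the empty tray at about (212,208) and the nut tray at about (352,220). I'll enlarge both.

```bash
python3 - <<'E'
import cv2,numpy as np
t=cv2.imread("pics/top0.png")
a=t[155:265,160:265];b=t[165:275,300:405]
o=cv2.resize(np.hstack([a,b]),(798,418),interpolation=cv2.INTER_CUBIC)
cv2.imwrite("pics/crop.png",cv2.convertScaleAbs(o,alpha=2))
E
```

```text
(no output)
```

View pics/crop.png

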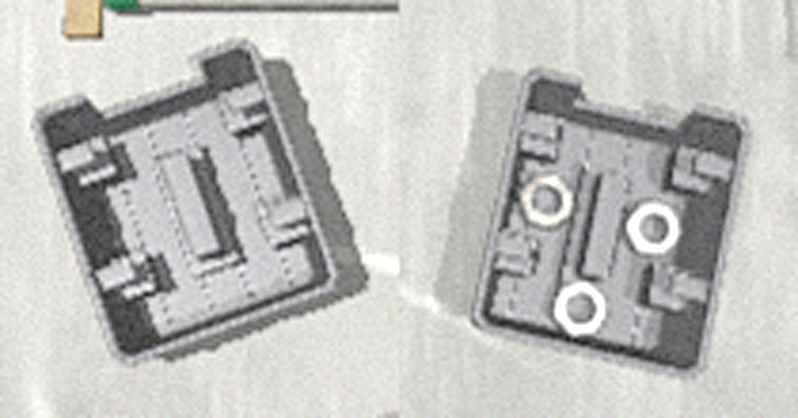

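Both scoops face up in the image (about world +x). The rim corners are clear, so I cast them onto z=0.06 and cross-check against the scene view.

```bash
cat > h.py <<'E'
import numpy as np
from bench import robot
def cam(n):
    m=robot.camera_model(n); f=210/np.tan(np.radians(m["fov_y"])/2); return m,f
def cast(n,uv,z):
    m,f=cam(n);V=m["view"];R=V[:3,:3];c=-R.T@V[:3,3]
    d=R.T@np.array([(uv[0]-m["cx"])/f,-(uv[1]-m["cy"])/f,-1]); return c+d*(z-c[2])/d[2]
def proj(n,p):
    m,f=cam(n);q=m["view"]@np.append(p,1);return np.array([m["cx"]+f*q[0]/-q[2],m["cy"]-f*q[1]/-q[2]])
def pose(c):  # TL,TR,BR,BL rim corners; front=TL-TR edge
    c=np.array(c)[:,:2];ctr=c.mean(0);x=(c[0]+c[1]-c[2]-c[3])/4*2;y=(c[0]+c[3]-c[1]-c[2])/2
    return ctr,np.arctan2(x[1],x[0]),np.arctan2(-y[0],y[1]),np.linalg.norm(x),np.linalg.norm(y)
E
python3 - <<'E'
from h import *
import cv2
s=cv2.imread("pics/scene0.png")
E=[(36,117),(252,40),(335,285),(122,360)];F=[(528,72),(748,122),(693,375),(477,325)]
for nm,C,o in(("E",E,(160,155)),("F",F,(300-105,165))):
    w=[cast("top",(u/3.8+o[0],v/3.8+o[1]),.06) for u,v in C]
    p=pose(w);print(nm,[np.round(a,4) for a in p])
    for q in w: cv2.circle(s,tuple(int(round(k*16)) for k in proj("scene",q)),24,(0,255,0),-1,shift=4)
    g=[cast("top",(u/3.8+o[0],v/3.8+o[1]),.06) for u,v in C]
cv2.imwrite("pics/chk.png",cv2.resize(cv2.convertScaleAbs(s[140:350,170:410],alpha=1.5),(800,700))[:600])
E
```

```text
E [array([0.5558, 0.2086]), np.float64(0.3557), np.float64(0.3587), np.float64(0.144), np.float64(0.1242)]
F [array([ 0.5253, -0.1001]), np.float64(-0.2219), np.float64(-0.2159), np.float64(0.1446), np.float64(0.1239)]
```

View pics/chk.png

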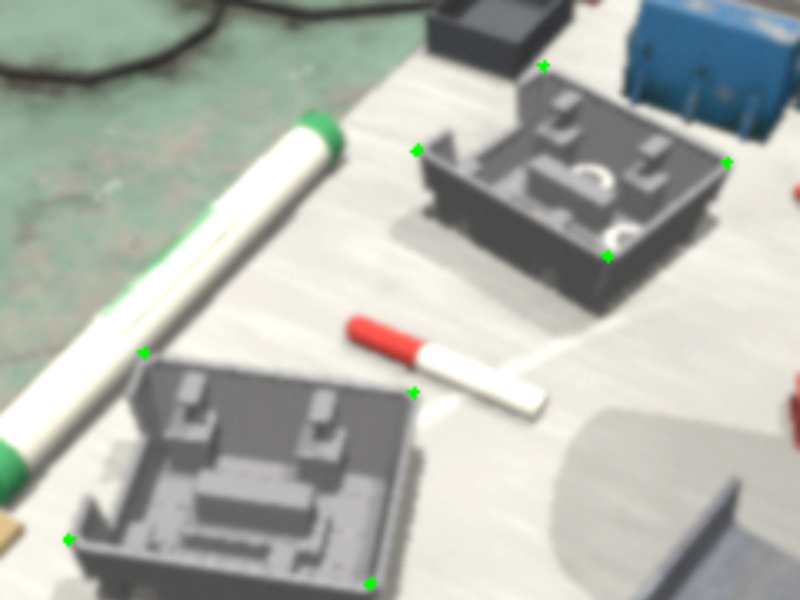

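Both views agree within about 3 mm. The measured size is 144x124 against 150x130, which fits the rounded corners. Next I plan the wrist branch for the half turn.

```bash
cat >> h.py <<'E'
from scipy.spatial.transform import Rotation as Ro
PE=np.array([.5558,.2086]);YE=.357;PF=np.array([.5253,-.1001]);YF=-.219
GX=.008
def down(a):
    c,s=np.cos(a),np.sin(a);return Ro.from_matrix(np.array([[c,s,0],[s,-c,0],[0,0,-1]])).as_quat()
def at(p,yaw,gx=GX): return p+gx*np.array([np.cos(yaw),np.sin(yaw)])
E
python3 - <<'E'
from h import *
for k in(1,-1):
    a=k*np.pi/2
    for nm,p,y in(("E",PE,YE),("F",PF,YF+np.pi)):
        for z in(.02,.16,.24):
            q=robot.ik([*at(p,y),z],down(y+a));print(k,nm,z,None if q is None else np.round(q,2))
E
```

```text
1 E 0.02 [ 0.36  0.58  1.82 -0.    0.74 -1.57]
1 E 0.16 [ 0.36  0.39  1.75 -0.    1.   -1.57]
1 E 0.24 [ 0.36  0.31  1.68 -0.    1.16 -1.57]
1 F 0.02 [-0.19  0.5   1.99 -0.    0.65  1.6 ]
1 F 0.16 [-0.19  0.29  1.91 -0.    0.95  1.6 ]
1 F 0.24 [-0.19  0.19  1.83 -0.    1.12  1.6 ]
-1 E 0.02 [ 0.36  0.58  1.82 -0.    0.74  1.57]
-1 E 0.16 [ 0.36  0.39  1.75 -0.    1.    1.57]
-1 E 0.24 [ 0.36  0.31  1.68 -0.    1.16  1.57]
-1 F 0.02 [-0.19  0.5   1.99 -0.    0.65 -1.54]
-1 F 0.16 [-0.19  0.29  1.91 -0.    0.95 -1.54]
-1 F 0.24 [-0.19  0.19  1.83 -0.    1.12 -1.54]
```

```bash
python3 - <<'E'
from h import *
import cv2
q=down(YE+np.pi/2);p=at(PE,YE)
robot.grip(.47);robot.move_to([*p,.16],q);print(robot.sense()["clock"])
print("stop",robot.move_straight([*p,.021],vel=.1,f_stop=8))
s=robot.sense();print(s["clock"],s["eef_pos"],s["wrist_force"])
robot.grip(0,40);s=robot.sense();print("op",s["opening"],s["wrist_force"],s["clock"])
robot.move_straight([*p,.22],vel=.12);s=robot.sense();print(s["clock"],s["wrist_force"],s["opening"])
robot.move_to([*at(PF,YF+np.pi),.22],down(YF+np.pi*1.5))
robot.hold(.2)
s=robot.sense();print(s["clock"],s["eef_pos"],s["wrist_force"],s["opening"])
a=cv2.convertScaleAbs(robot.capture("top")[120:300,250:450,::-1],alpha=2);b=cv2.convertScaleAbs(robot.capture("scene")[60:240,250:450,::-1],alpha=1.5)
cv2.imwrite("pics/held.png",cv2.resize(np.hstack([a,b]),None,fx=2,fy=2,interpolation=cv2.INTER_CUBIC))
E
```

```text
3.725
stop False
5.2667 [0.56377583 0.21156628 0.0216495 ] [-0.23909983 -0.28356622 -0.56673139]
op 0.17600281468516982 [-1.5733472  -0.49147187  5.25365984] 5.6
7.4083 [-0.68843295  1.4132353  -2.22638276] 0.17659388137404664
10.2833 [ 0.51754519 -0.09820824  0.21996676] [-0.2781112   0.41899571 -1.97706816] 0.17515385559941454
```

View pics/held.png

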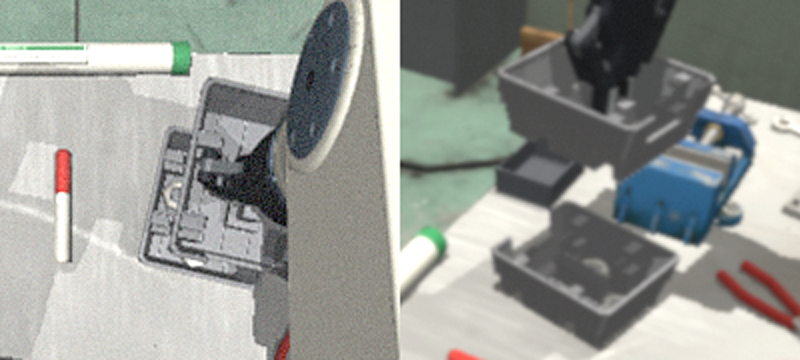

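The tray is held level with the scoop turned to the base side, and the wrist reads about 2 N, which is its weight. I'll check the visible held rim corners, TL at about (352.5,160) and BL at about (336.5,247), against the target.

```bash
python3 - <<'E'
from h import *
c,s=np.cos(YF),np.sin(YF);R=np.array([[c,s],[-s,c]])
for z in(.259,):
  for sx,uv in((1,(352.5,160)),(-1,(336.5,247))):
    print(sx,R@(cast("top",uv,z)[:2]-PF))
for lx in(75,-75):
  P=PF+R.T@[lx/1e3,.065];print(proj("top",[*P,.259]),proj("scene",[*P,.259]))
P=PF+R.T@[.075,-.065];print("scene rear right",proj("scene",[*P,.259]))
E
```

```text
1 [0.07190251 0.06565671]
-1 [-0.07303853  0.06186102]
[353.27072294 158.29559228] [296.19108827  94.74394403]
[334.3248504  247.75784977] [366.05390952 124.92696329]
scene rear right [341.19806059  72.50562215]
```

Agreement is within about 2 mm, so I lower it.

```bash
python3 - <<'E'
from h import *
import cv2
p=at(PF,YF+np.pi)
print(robot.move_straight([*p,.092],vel=.1,f_stop=10),robot.sense()["eef_pos"])
print(robot.move_straight([*p,.072],vel=.02,f_stop=4))
s=robot.sense();print(s["clock"],s["eef_pos"],s["wrist_force"])
if .070<s["eef_pos"][2]<.082:
    robot.grip(.45);robot.hold(.3)
    robot.move_straight([*p,.22],vel=.12);s=robot.sense();print(s["clock"],s["opening"],s["wrist_force"])
    robot.movej([-1.261,.353,1.633,0,1.155,0.]);print(robot.sense()["clock"])
a=robot.capture("top");b=robot.capture("scene")
cv2.imwrite("pics/top1.png",a[:,:,::-1]);cv2.imwrite("pics/scene1.png",b[:,:,::-1])
o=np.hstack([cv2.convertScaleAbs(a[165:275,300:405,::-1],alpha=2),cv2.convertScaleAbs(b[140:250,285:390,::-1],alpha=1.5)])
cv2.imwrite("pics/end.png",cv2.resize(o,(798,418),interpolation=cv2.INTER_CUBIC))
E
```

```text
False [ 0.51795776 -0.09844233  0.09256934]
True
12.5917 [ 0.51736201 -0.09832664  0.0756139 ] [-0.3239764   0.18883761  5.21995224]
14.6 0.4504830773232547 [-0.05029421  0.60098147  0.21780084]
16.7333
```

View pics/end.png

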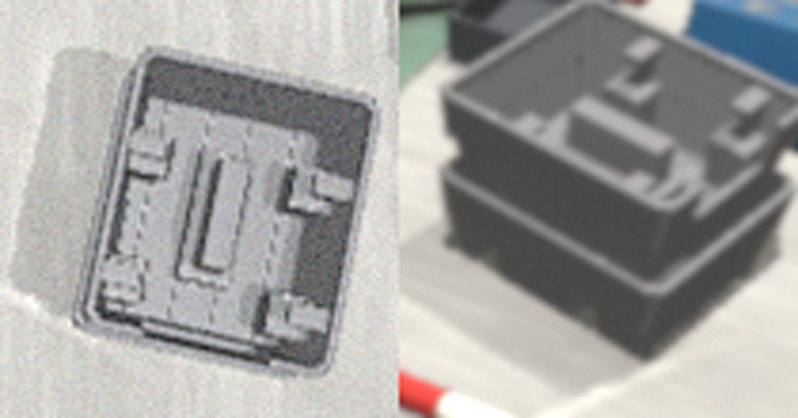

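Contact came at TCP z 0.0756, exactly as predicted for standing on the lugs, and the stack looks level. One last numeric check of the upper rim at z=0.114, then I hand in.

```bash
python3 - <<'E'
from h import *
w=[cast("top",(u/3.8+300,v/3.8+165),.114) for u,v in((142,48),(377,97),(325,375),(78,322))]
p=pose(w);c,s=np.cos(YF),np.sin(YF);off=np.array([[c,s],[-s,c]])@(p[0]-PF);print(p,off)
w=[cast("scene",((u-399)/3.8+285,v/3.8+140),z) for u,v,z in((443,90,.114),(443,175,.06),(655,208,.114),(655,290,.06))];print(np.round(w,4))
R=np.array([[c,s],[-s,c]])
print([R@(q[:2]-PF) for q in w])
if abs(off).max()<.009: robot.hand_in();print("handed in")
E
```

```text
(array([ 0.52692517, -0.09761855]), np.float64(-0.22379116540441094), np.float64(-0.1988045064095212), np.float64(0.1480493900405562), np.float64(0.12791408605769117)) [0.00104725 0.00277525]
[[ 0.6058 -0.0527  0.114 ]
 [ 0.6032 -0.0518  0.06  ]
 [ 0.4716 -0.02    0.114 ]
 [ 0.467  -0.0252  0.06  ]]
[array([0.06828104, 0.06380563]), array([0.06550661, 0.06404936]), array([-0.06985336,  0.06646799]), array([-0.07315289,  0.06044731])]
the job is handed in; nothing more can be done
handed in
```

I gripped the empty tray by its bar, lifted it, turned it so its scoop faces the opposite way, and set it on the nut tray's lugs. I then let go, moved the arm clear and handed the job in at about 17 s; no verdict is reported.

**Last checks:**
- **Height:** contact came at TCP z 0.0756. That puts the base 54 mm above the other tray's, so it is standing on the lugs and not nested (32 mm).
- **Centring:** the upper tray is about 1 mm off along x and 3 mm off along y in the nut tray's frame.
- **Yaw:** within about 1 deg of the half turn.
- **Scoop:** it lies on the nut tray's -x side.
- **Level and nut tray:** both trays look level in the pictures. The nut tray's corners seen in the scene view after placing are within about 5 mm of where they started.

**Disagreements:** my hand-picked rim corners measured the trays up to 6 mm small (144 x 124 mm against 150 x 130), because the corners are rounded. The two views differed by about 2–6 mm on single corners. Both are inside the play of the fit.

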